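# Refit the cover plate on the forge blower

### The arm

A 6-joint arm with a two-finger parallel gripper is mounted at the origin on the work surface. World frame = base frame: x ahead of the robot, y to its left, z up, the work surface at z = 0. Lengths are in mm, angles in rad, forces in N, time in s.
With the tool pointing down it reaches from about 400 to 925 mm from the base axis. Payload 12.5 kg.
Tool frame: the origin (TCP) lies where the fingers leave the gripper's body, on its centre line; the fingertips stand 78 mm ahead of it and the grasp point (between the pads) lies 59 mm ahead of it (env.tip_extent is the distance from the TCP to the fingertips, in mm); z points along the fingers, y is the direction in which the jaws open and shut (so a half turn about z gives the same grasp; the last joint's range is limited). The gripper opens to 95 mm and grips with 3 to 60 N. Pads are 20 mm wide; open, the fingers measure 119 mm over their backs; the gripper's body (75 mm by 180 mm) begins 59 mm behind the grasp point.
Start: joints at [1.092, 0.491, 1.559, -0, 1.092, -0.106], TCP at [227.622, 582.088, 292.261] pointing down, gripper open.
Joint ranges: [-3.1, 3.1], [-0.84, 2.19], [0.05, 2.79], [-1.13, 4.28], [0.06, 2.93], [-2.69, 2.69]. Speed limits (rad/s): [2.22, 2.22, 2.79, 3.14, 3.14, 3.14].

### API

Orientations are given as [roll, pitch, yaw] about the fixed x, y, z axes, in that order (R = Rz(yaw) Ry(pitch) Rx(roll)).
In Python, from cell import env gives the robot as it stands. The module is installed in compiled form; this text tells all that it offers.
- The arm moves only by the tool play_rows, never from a script. Its argument "targets" is a list of rows, each an object with "linear": the shift along the tool's x, y, z in mm, a list of three; "turn": the turn about the tool's z in rad. A call has 1 to 20 rows; each row is the pose to reach, as a shift and turn from the pose commanded when the call began, along the tool's axes at that moment; what a row does not reach only later rows make up. A row lasts 1/8 s, in which the tool goes at most 62.5 mm and 10.7 degrees, less where a joint would pass 70% of its speed; a pose out of reach is approached as far as the arm can. A call with a gripper value outside its range is refused whole. "hand" is the finger opening in mm, from 0 to 95.1, set as the call begins (left out, the last holds). The fingers move at their own pace and stop on an object; the grip force is fixed at half the most. Time passes only in rows, so rows that repeat a pose let the fingers close. It gives the time, the measured TCP pose, the force and the opening at its end, in the units of the state.
- env.state(): the state, without advancing time (a new reading comes with each control period).
- env.read_camera(name): name is "scene" or "top" or "wrist"; returns (picture, depth): 384x512x3 uint8, red, green, blue; 384x512 float32, mm along the optical axis (not along the pixel's ray), 0 where there is no reading.
- env.camera_params(name): a dict with "fx", "fy", "cx", "cy" (pixels), "R" (3x3) and "t" (3): a world point X has camera coordinates R X + t. Camera axes: x right, y down, z forward; pixel columns grow to the right and rows downward; lengths in mm; the calibration is good to about 2 mm. A picture is of the moment at which its call begins: read the wrist's pose just before it. camera_params takes no time and is no camera call; for the wrist camera it gives the pose at the moment of the call.
- env.job_done(): hands the job in, once; it reports no verdict.
The state is a dict: "t": time; "joints": joint angles; "qvel": joint speeds; "tau": joint torques, N m; "eef_pos": TCP position; "tcp_rot": TCP orientation; "ft_force": force on the tool from outside, world axes, zero at the start; "moment": the same for the moment, N m; "opening": opening from 0.0 (shut) to 1.0 (fully open).
Only numpy, scipy, OpenCV 4.12 (cv2) and the standard library are available. Lean on these libraries where they do the work, as an engineer would, in place of code of your own. Each camera call takes 0.05 s, during which the arm holds its last target.

### The job

The steel cover plate is off the forge blower: put it back over the sloping air intake. Tilt the plate and, with its other end still raised, hook its tongue under the lip at the low end of the intake and push it home, then lower that end until the plate lies flat in its frame - do not let it fall. Then swing the keeper bar over the plate's upper edge, straight down the slope, let go, and leave the hammer and the brush where they are.

Things in the scene. Friction and masses are not known exactly. Their poses are not given: they have to be found in the camera images.
- panel: Loose steel cover plate, 0.35-0.65 kg, lying flat. Main plate 120 (x) by 130 (y) by 6 mm; a tongue 20 long (x) by 90 wide (y), same thickness, sticks out of its -x side (x -80 to +60 in all). Handle: upright rib across the middle, 10 thick (x), 80 wide (y), from z = 6 to 44: grip it across the 10 mm. Origin: centre of the main plate's underside; z up through the handle.
- tongue (a point): Middle of the lower edge of the tongue's free end, at (-80, 0, 0) mm in the panel's frame; axes as the panel.
- deck: Fixed sloping face of the blower's grey intake box, 25 degrees from level, facing roughly the robot. Origin: centre of the plate's seat, 110 mm above the bench; x up the slope, y level across, z square out of the face. Flat seat at z = 0 with a 90 mm square sunk grille in the middle. Home for the plate: origin on this origin, axes aligned, tongue against the stop.
- lip (a point): Middle of the lip's lower inner edge, at deck (-64, 0, 13) mm; axes as the deck. The aluminium lip, 5 thick, runs from here down the slope. The slot under it is 13 high, 98 wide (deck y -49 to 49) and ends at a solid stop at deck x = -80. In the slot the plate can tilt up to about 19 degrees from the face. Friction keeps the plate from sliding home by itself.
- top_rim (a point): Middle of the top inner edge of the rim at the seat's upper end, at deck (64, 0, 8) mm; axes as the deck. The rim is 8 high, from x = 64 up, and also runs beside the seat from deck y = 69 and -69 outwards. Lip to rim is 128 mm, less than the plate's 140, so the plate only goes in tilted.
- keeper (a joint): Steel keeper bar, 16 wide, deck z 10 to 18 mm, turning about the deck's z axis on a pivot at deck (80, 0) mm, reaching 50 mm from it. Rad, 0 to 2.8: 0 = straight down the slope (deck -x) over the plate's upper edge, against its end stop; 1.57 = to deck -y; starts at 2.1 to 2.6, swung back beyond the seat. Stays where left (0.04 N m friction).
- keeper_knob (a point): Top centre of the upright round steel knob near the end of the keeper bar: 14 mm diameter, 24 tall above the bar, 42 from the pivot, top at deck z = 42. z square out of the face.
- hammer: Bystander: a hammer lying on the bench, 260 mm long. Origin near its middle, underneath.
- brush: Bystander: a hand brush with a wooden handle, about 200 mm long, lying on the bench. Origin near its middle, underneath.
Things that resemble listed ones, but are neither listed nor needed, are in the scene too. What is shaped like the panel but orange or yellow is not meant.

How it is judged:
By the outcome, as a careful person would: the job done as asked, in the order asked, and still so for the second after the job is handed in, with the robot touching nothing.
It also fails if it takes over 58 s, if anything falls off the work surface, if the arm or the gripper's body presses on something with over 40 N, if the wrist force passes 120 N, or if a joint passes its speed limit or range.

## Working session

There is one attempt and no reset: what is moved stays moved. The work goes in short steps, Python scripts to look and compute and a tool call to move; the robot and the scene stay as the last step left them, time stands still between calls to the robot, and variables do not carry over. Pictures are saved under pics/ and viewed, and the job is handed in when it is done.

Besides the shell and the picture viewer there is one more tool, called after ">>>" as a command line: name --argument value ..., lists and objects as JSON in quotes. play_rows: Moves the arm, as the interface text tells. Its arguments: {"type":"object","properties":{"targets":{"type":"array","items":{"type":"object","properties":{"linear":{"type":"array","items":{"type":"number"}},"turn":{"type":"number"}}}},"hand":{"type":"number"}},"required":["targets"]}

```bash
mkdir -p pics; cat > h.py <<'E'
import numpy as np,cv2
from cell import env
def P(c,u,v,d,cp=None):
    p=cp or env.camera_params(c)
    X=np.array([(u-p['cx'])/p['fx']*d,(v-p['cy'])/p['fy']*d,d])
    return np.array(p['R']).T@(X-np.array(p['t']))
def cloud(p,d):
    v,u=np.mgrid[0:d.shape[0],0:d.shape[1]]
    X=np.stack([(u-p['cx'])/p['fx']*d,(v-p['cy'])/p['fy']*d,d],-1)
    return (X-np.array(p['t']))@np.array(p['R'])
def snap(c,n,crop=None,k=1):
    p=env.camera_params(c); im,d=env.read_camera(c)
    np.savez('pics/'+n+'.npz',im=im,d=d,**{a:np.array(b) for a,b in p.items()})
    o=im if crop is None else im[crop[1]:crop[3],crop[0]:crop[2]]
    cv2.imwrite('pics/'+n+'.png',cv2.resize(o[...,::-1].copy(),None,fx=k,fy=k,interpolation=cv2.INTER_CUBIC))
    return im,d,p
def load(n):
    z=np.load('pics/'+n+'.npz'); return z['im'],z['d'],{a:z[a] for a in ('fx','fy','cx','cy','R','t')}
E
python3 - <<'E'
from h import *
for c in('scene','top','wrist'): snap(c,c+'0',k=1.5)
s=env.state();print({k:np.round(v,3) for k,v in s.items()}, env.tip_extent)
E
```

```text
{'t': np.float64(0.15), 'joints': array([ 1.092,  0.491,  1.559, -0.   ,  1.092, -0.106]), 'qvel': array([-0.001, -0.002, -0.002, -0.001, -0.002,  0.001]), 'tau': array([ 1.0000e-03, -6.1289e+01, -2.5828e+01,  6.9000e-02,  4.7000e-02,
       -0.0000e+00]), 'eef_pos': array([227.57 , 581.978, 291.798]), 'tcp_rot': array([-3.141, -0.   ,  2.769]), 'ft_force': array([ 0.171,  0.637, -0.047]), 'moment': array([-0.015, -0.038,  0.053]), 'opening': np.float64(0.998)} 77.60000000000001
```

View pics/scene0.png

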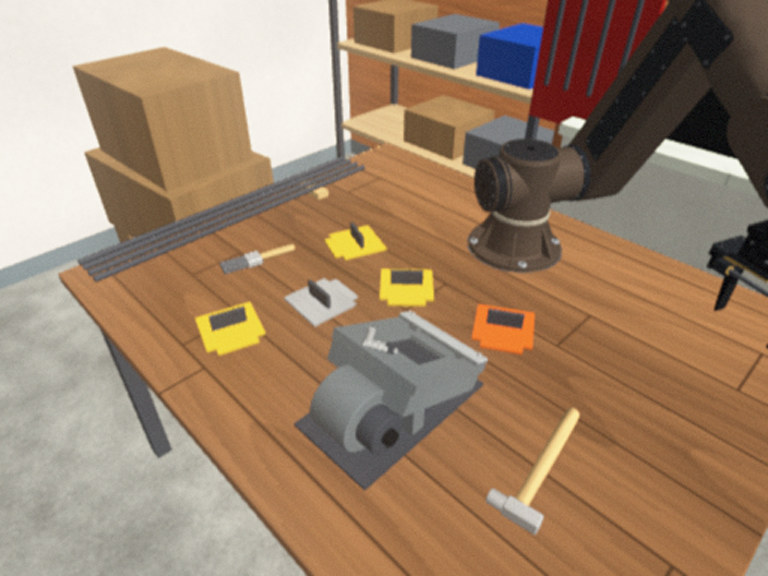

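View pics/top0.png

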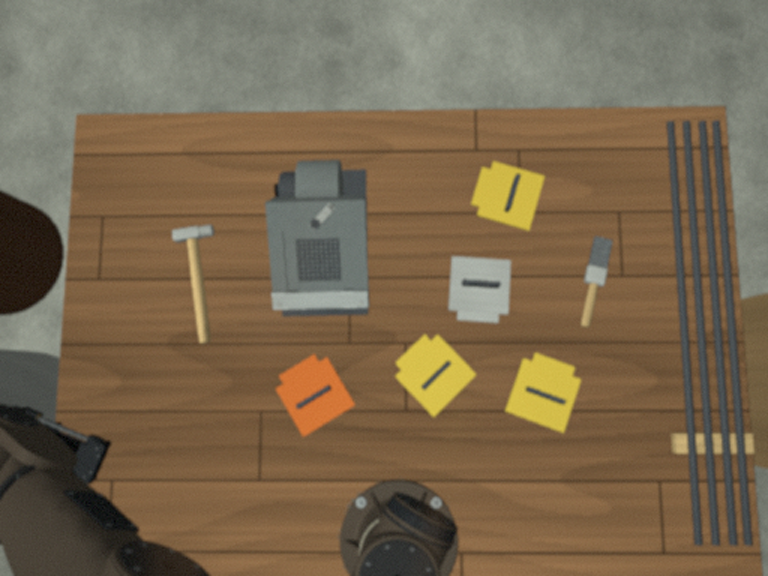

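View pics/wrist0.png

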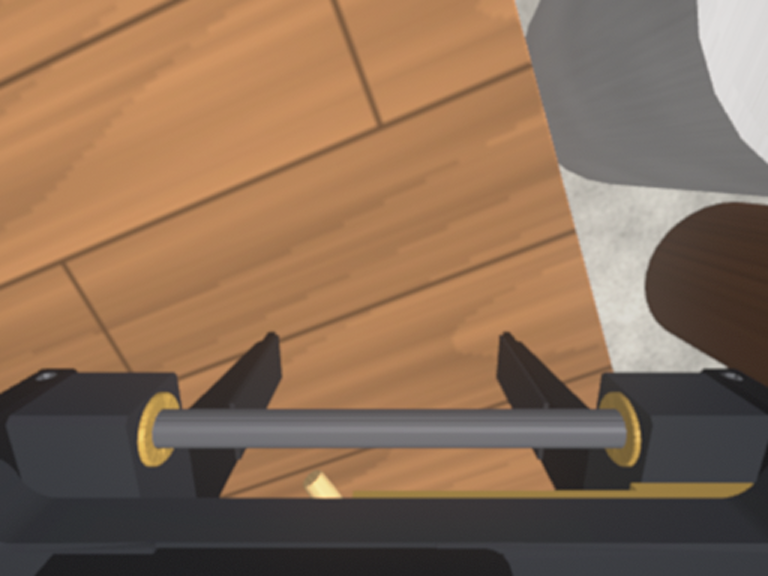

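```bash
python3 - <<'E'
from h import *
im,d,p=load('top0'); C=cloud(p,d)
def q(u,v): print((u,v),np.round(C[v,u],1))
for uv in [(310,180),(330,180),(300,200),(335,200),(320,195),(320,213),(320,191),(212,172),(212,200),(192,140),(230,140),(184,172),(241,172),(212,148)]: q(*uv)
m=(C[...,2]>2)&(C[...,2]<60)
roi=np.zeros_like(m);roi[165:220,292:348]=1
m&=roi
pl=m&(C[...,2]<15)
print(np.median(C[pl],0),pl.sum()); 
n=C[pl][:,:2].astype(np.float32);print(cv2.minAreaRect(n))
hb=m&(C[...,2]>25);print('rib',hb.sum(),np.median(C[hb],0),cv2.minAreaRect(C[hb][:,:2].astype(np.float32)))
cv2.imwrite('pics/tc.png',np.hstack([cv2.resize(im[125:220,170:260,::-1],None,fx=4,fy=4,interpolation=2),cv2.resize(im[125:220,270:360,::-1],None,fx=4,fy=4,interpolation=2)]))
# deck plane
ys,xs=np.mgrid[136:184,184:242]; pts=C[136:184,184:242].reshape(-1,3)
best=None;rng=np.random.default_rng(0)
for _ in range(500):
    a=pts[rng.choice(len(pts),3,False)];nn=np.cross(a[1]-a[0],a[2]-a[0]);l=np.linalg.norm(nn)
    if l<1:continue
    nn/=l; r=abs((pts-a[0])@nn); k=(r<1.5).sum()
    if best is None or k>best[0]:best=(k,nn,a[0])
r=abs((pts-best[2])@best[1])<1.5;c=pts[r].mean(0);nn=np.linalg.svd(pts[r]-c,full_matrices=False)[2][2];nn*=np.sign(nn[2])
print('plane',best[0],len(pts),c,nn,np.degrees(np.arccos(nn[2])),np.degrees(np.arctan2(nn[1],nn[0])))
E
```

```text
(310, 180) [ 571.3 -149.4    2. ]
(330, 180) [ 570.7 -215.4    3.2]
(300, 200) [ 503.9 -114.8    7.8]
(335, 200) [ 503.7 -229.9    4.9]
(320, 195) [ 520.7 -181.2    4. ]
(320, 213) [ 461.  -179.8    5.4]
(320, 191) [ 533.  -180.7   11.1]
(212, 172) [581.9 164.2 104. ]
(212, 200) [495.3 164.3  94.2]
(192, 140) [670.1 218.5 161.1]
(230, 140) [670.  103.9 157.8]
(184, 172) [579.2 248.3 122.3]
(241, 172) [578.4  72.6 120.4]
(212, 148) [645.2 157.8 159.8]
[ 527.11184709 -176.50895659    5.75838504] 1791
((531.2638549804688, -180.51168823242188), (182.91746520996094, 180.8170928955078), 89.35034942626953)
rib 100 [ 538.40134981 -178.59463268   42.92673428] ((538.9314575195312, -179.0751953125), (80.3541030883789, 10.847576141357422), 86.71404266357422)
plane 578 2784 [635.74722076 156.02676256 146.18985807] [-0.43355128 -0.01098097  0.90106199] 25.701986055938445 -178.54912513699543
```

View pics/tc.png

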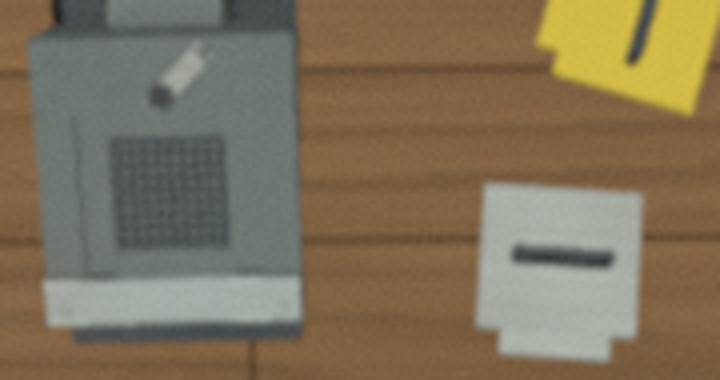

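```bash
python3 - <<'E'
from h import *
from scipy.spatial.transform import Rotation as R
im,d,p=load('wrist0');s=env.state();T=R.from_euler('xyz',s['tcp_rot']).as_matrix()
Rc=np.array(p['R']);c=-Rc.T@p['t'];print('cam in tool',T.T@(c-s['eef_pos']),'\naxes',T.T@Rc.T,p['fx'],p['cx'],p['cy'])
print(T)
E
```

```text
cam in tool [ 80.0196012    0.32025315 -91.84446091] 
axes [[ 5.06257430e-04 -9.59567082e-01 -2.81479588e-01]
 [ 9.99999849e-01  4.25908538e-04  3.46630964e-04]
 [-2.12731103e-04 -2.81479721e-01  9.59567153e-01]] 282.22360935625125 258.9732326510508 193.84604413163828
[[-9.31316307e-01  3.64211210e-01 -3.62024011e-04]
 [ 3.64211385e-01  9.31316002e-01 -7.55890950e-04]
 [ 6.18547966e-05 -8.35826834e-04 -9.99999649e-01]]
```

>>> play_rows --targets '[{"linear":[-516,-326,-58],"turn":1.25},{"linear":[-516,-326,-58],"turn":1.25},{"linear":[-516,-326,-58],"turn":1.25},{"linear":[-516,-326,-58],"turn":1.25},{"linear":[-516,-326,-58],"turn":1.25},{"linear":[-516,-326,-58],"turn":1.25},{"linear":[-516,-326,-58],"turn":1.25},{"linear":[-516,-326,-58],"turn":1.25},{"linear":[-516,-326,-58],"turn":1.25},{"linear":[-516,-326,-58],"turn":1.25},{"linear":[-516,-326,-58],"turn":1.25},{"linear":[-516,-326,-58],"turn":1.25},{"linear":[-516,-326,-58],"turn":1.25},{"linear":[-516,-326,-58],"turn":1.25}]'

```text
t: 1.9
eef_pos: [589.0, 91.4, 350.4]
tcp_rot: [3.141, -0.0, 1.52]
ft_force: [0.2, -0.3, -0.5]
opening: 1.001
```

```bash
python3 - <<'E'
from h import *
snap('wrist','w1',k=1.5);s=env.state();print(s['t'],s['joints'],s['eef_pos'],s['tcp_rot'],s['ft_force'])
E
```

```text
1.95 [4.29715790e-02 3.97350715e-01 1.55521967e+00 9.94368450e-05
 1.18883169e+00 9.37893601e-02] [589.08882976  91.30850254 350.39387083] [ 3.14141156e+00 -1.09720228e-04  1.51994150e+00] [1.44835593 0.25426826 0.70992859]
```

View pics/w1.png

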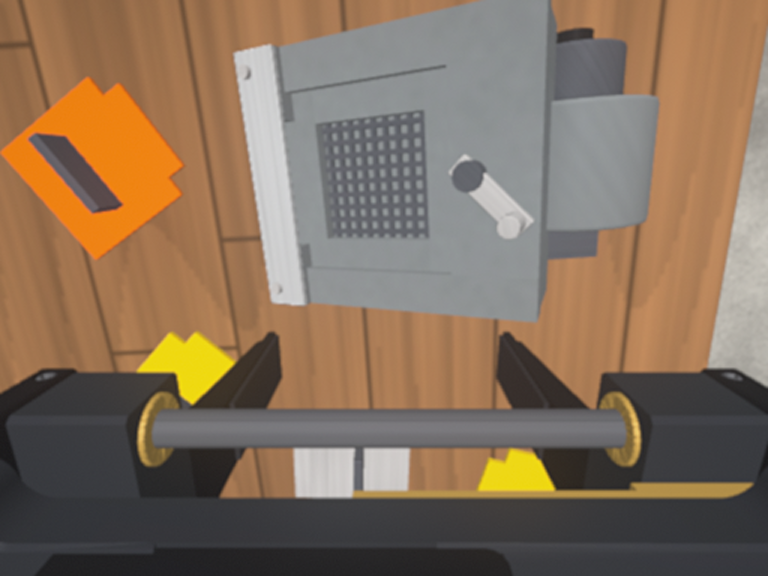

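```bash
python3 - <<'E'
from h import *
im,d,p=load('w1')
cv2.imwrite('pics/w1c.png',cv2.resize(im[20:220,150:370,::-1],None,fx=3,fy=3,interpolation=2))
C=cloud(p,d)
# plane on seat region excluding grille: strips
m=np.zeros(d.shape,bool)
m[75:160,196:208]=1; m[62:72,215:285]=1; m[163:174,215:290]=1
pts=C[m]; 
for _ in range(5):
    c=pts.mean(0);n=np.linalg.svd(pts-c,full_matrices=False)[2][2];n*=np.sign(n[2]);r=(pts-c)@n;pts=pts[abs(r)<max(2*r.std(),.5)]
print(len(pts),r.std(),c,n,np.degrees(np.arccos(n[2])),np.degrees(np.arctan2(-n[1],-n[0])))
E
```

```text
2260 0.542001841620237 [557.97302224 161.90414702  99.97626718] [-0.42226021 -0.00770036  0.90644196] 24.98180383174435 1.0447335076062867
```

View pics/w1c.png

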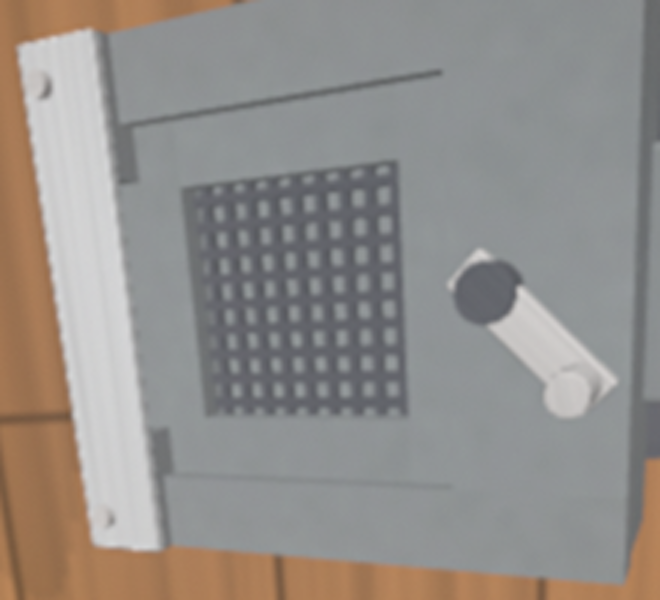

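```bash
cat >> h.py <<'E'
def deckframe(n,yaw,o):
    n=n/np.linalg.norm(n); x=np.array([np.cos(yaw),np.sin(yaw),0]);x-=n*(x@n);x/=np.linalg.norm(x)
    return np.stack([x,np.cross(n,x),n],1),np.array(o)
def ray(p,u,v):
    R=np.array(p['R']);dv=R.T@np.array([(u-p['cx'])/p['fx'],(v-p['cy'])/p['fy'],1]);return -R.T@np.array(p['t']),dv
def hit(p,u,v,n,c):
    o,dv=ray(p,u,v);return o+dv*((c-o)@n)/(dv@n)
E
python3 - <<'E'
from h import *
im,d,p=load('w1')
yaw=np.radians(1.04);t=np.radians(25)
n=np.array([-np.sin(t)*np.cos(yaw),-np.sin(t)*np.sin(yaw),np.cos(t)])
c=np.array([557.97,161.9,99.98])
f=lambda u,v,z=0:hit(p,u/3+150-.33,v/3+20-.33,n,c+n*z)
g=[f(*a) for a in[(183,187),(398,160),(408,415),(208,415)]]
o=np.mean(g,0);print('grille',np.round(g,1),o)
R,_=deckframe(n,yaw,o)
# shift to z=110
D=lambda X:np.round(R.T@(X-o),1)
for a in g: print('g',D(a))
for q in[(95,30),(165,548)]: print('lip',D(f(*q,18)))
for q in[(120,125),(442,72)]: print('rim+',D(f(*q,8)),D(f(*q,0)))
for q in[(165,475),(450,488)]: print('rim-',D(f(*q,8)),D(f(*q,0)))
print('pivot',D(f(488,293,18)),D(f(488,293,22)),'knob',D(f(570,390,42)))
E
```

```text
grille [[538.4 206.7  91.2]
 [618.7 207.8 128.7]
 [620.1 119.8 128.6]
 [540.1 117.8  91.3]] [579.30236124 163.00414124 109.93514985]
g [-44.3  44.4   0. ]
g [44.4 44.1 -0. ]
g [ 44.1 -44.    0. ]
g [-44.2 -44.5  -0. ]
lip [-62.5  98.2  18. ]
lip [-61.1 -98.3  18. ]
rim+ [-64.4  68.1   8. ] [-70.4  69.8  -0. ]
rim+ [63.3 67.3  8. ] [60.8 68.9 -0. ]
rim- [-63.9 -69.    8. ] [-69.9 -71.2  -0. ]
rim- [ 62.1 -69.2   8. ] [ 59.5 -71.3  -0. ]
pivot [79.8 -1.1 18. ] [80.8 -0.9 22. ] knob [110.  -28.9  42. ]
```

>>> play_rows --targets '[{"linear":[-348,-32,100],"turn":0},{"linear":[-348,-32,100],"turn":0},{"linear":[-348,-32,100],"turn":0},{"linear":[-348,-32,100],"turn":0},{"linear":[-348,-32,100],"turn":0},{"linear":[-348,-32,100],"turn":0},{"linear":[-348,-32,100],"turn":0},{"linear":[-348,-32,100],"turn":0}]'

```text
t: 2.95
eef_pos: [539.5, -254.7, 250.4]
tcp_rot: [3.142, -0.0, 1.519]
ft_force: [-0.9, 0.3, -1.0]
opening: 0.999
```

```bash
python3 - <<'E'
from h import *
im,d,p=snap('wrist','w2',k=1.5);s=env.state();print(s['t'],s['joints'],s['eef_pos'],s['tcp_rot'],s['ft_force'])
C=cloud(p,d)
m=(C[...,2]>20)&(C[...,2]<60)&(abs(C[...,0]-539)<70)&(abs(C[...,1]+179)<70)
print('rib',m.sum(),cv2.minAreaRect(C[m&(C[...,2]>40)][:,:2].astype(np.float32)),C[m][:,2].max())
m=(C[...,2]>3)&(C[...,2]<10)&(im.max(-1).astype(int)-im.min(-1)<30)&(abs(C[...,0]-539)<100)&(abs(C[...,1]+179)<90)
print('plate',m.sum(),cv2.minAreaRect(C[m][:,:2].astype(np.float32)),np.median(C[m][:,2]))
E
```

```text
3.0 [-5.51088717e-01  4.94596818e-01  1.67830777e+00  3.11709045e-04
  9.68362856e-01 -5.00170941e-01] [ 539.66960347 -254.27312101  250.60873088] [ 3.14118410e+00 -6.94726177e-05  1.51970198e+00] [-0.2153054   0.50047972 -1.55561088]
rib 781 ((538.5216674804688, -179.7622833251953), (79.13896942138672, 9.964652061462402), 85.54881286621094) 45.6837829861016
plate 12770 ((528.5541381835938, -179.3228759765625), (130.03514099121094, 140.1108856201172), 85.37456512451172) 5.339976927451302
```

View pics/w2.png

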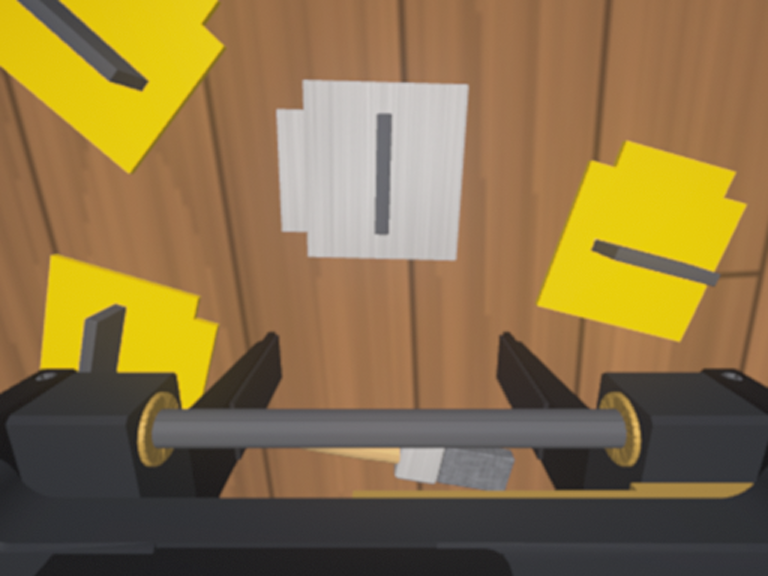

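>>> play_rows --hand 60 --targets '[{"linear":[60,-4,30],"turn":0.029},{"linear":[74.5,-4.8,80],"turn":0.029},{"linear":[74.5,-4.8,120],"turn":0.029},{"linear":[74.5,-4.8,145],"turn":0.029},{"linear":[74.5,-4.8,152.5],"turn":0.029},{"linear":[74.5,-4.8,152.5],"turn":0.029},{"linear":[74.5,-4.8,152.5],"turn":0.029}]'

```text
t: 3.88
eef_pos: [539.0, -180.6, 98.9]
tcp_rot: [3.14, 0.001, 1.49]
ft_force: [-0.6, -0.4, 1.0]
opening: 0.63
```

>>> play_rows --hand 0 --targets '[{"linear":[0,0,0],"turn":0},{"linear":[0,0,0],"turn":0},{"linear":[0,0,0],"turn":0},{"linear":[0,0,0],"turn":0},{"linear":[0,0,0],"turn":0}]'

```text
t: 4.5
eef_pos: [538.5, -180.7, 97.7]
tcp_rot: [3.142, -0.0, 1.49]
ft_force: [0.4, 0.2, 0.4]
opening: 0.163
```

>>> play_rows --targets '[{"linear":[0,0,0],"turn":0},{"linear":[0,0,0],"turn":0},{"linear":[0,0,0],"turn":0}]'

```text
t: 4.88
eef_pos: [538.5, -180.7, 97.7]
tcp_rot: [3.141, -0.0, 1.49]
ft_force: [0.8, -1.1, -1.6]
opening: 0.105
```

>>> play_rows --hand 95 --targets '[{"linear":[0,0,0],"turn":0},{"linear":[0,0,0],"turn":0},{"linear":[1,0,-40],"turn":0},{"linear":[1,0,-60],"turn":-0.18},{"linear":[1,0,-60],"turn":-1.571},{"linear":[1,0,-60],"turn":-1.571},{"linear":[1,0,-60],"turn":-1.571},{"linear":[1,0,-60],"turn":-1.571},{"linear":[1,0,-60],"turn":-1.571},{"linear":[1,0,-60],"turn":-1.571},{"linear":[1,0,-60],"turn":-1.571},{"linear":[1,0,-60],"turn":-1.571},{"linear":[1,0,-60],"turn":-1.571},{"linear":[1,0,-60],"turn":-1.571},{"linear":[1,0,-60],"turn":-1.571}]'

```text
t: 6.75
eef_pos: [538.5, -179.7, 157.7]
tcp_rot: [3.142, 0.0, 3.06]
ft_force: [-1.0, -0.4, 0.0]
opening: 0.999
```

```bash
python3 - <<'E'
from h import *
im,d,p=snap('wrist','w3',k=1.5);s=env.state();print(s['t'],s['joints'],s['eef_pos'],s['tcp_rot'])
C=cloud(p,d)
m=(C[...,2]>38)&(C[...,2]<50)&(abs(C[...,0]-539)<30)&(abs(C[...,1]+179)<60)
print('rib',m.sum(),cv2.minAreaRect(C[m][:,:2].astype(np.float32)))
im,d,p=load('w1');C=cloud(p,d)
t=np.radians(25);yaw=np.radians(1.04);n=np.array([-np.sin(t)*np.cos(yaw),-np.sin(t)*np.sin(yaw),np.cos(t)])
R,o=deckframe(n,yaw,[579.3,163.0,110])
for v in(60,90,110,130,150,180):
    D=(C[v,150:215]-o)@R; print(v,[tuple(np.round(D[i],0)) for i in range(0,65,3) if D[i,0]>-120 and D[i,0]<-55])
E
```

```text
6.8 [-4.38356011e-01  5.81168714e-01  1.83113322e+00  1.24579815e-04
  7.29332044e-01 -1.92768230e+00] [ 538.53881423 -179.65359962  157.7138143 ] [ 3.14150043e+00 -9.72390427e-06  3.06002973e+00]
rib 1397 ((537.5411987304688, -180.58285522460938), (79.82515716552734, 10.26636791229248), 85.19152069091797)
60 [(np.float64(-100.0), np.float64(73.0), np.float64(18.0)), (np.float64(-97.0), np.float64(73.0), np.float64(17.0)), (np.float64(-92.0), np.float64(72.0), np.float64(17.0)), (np.float64(-87.0), np.float64(71.0), np.float64(18.0)), (np.float64(-82.0), np.float64(71.0), np.float64(19.0)), (np.float64(-78.0), np.float64(70.0), np.float64(18.0)), (np.float64(-74.0), np.float64(70.0), np.float64(18.0)), (np.float64(-70.0), np.float64(69.0), np.float64(18.0)), (np.float64(-66.0), np.float64(69.0), np.float64(18.0)), (np.float64(-65.0), np.float64(69.0), np.float64(13.0)), (np.float64(-65.0), np.float64(70.0), np.float64(8.0)), (np.float64(-62.0), np.float64(69.0), np.float64(7.0)), (np.float64(-59.0), np.float64(69.0), np.float64(5.0)), (np.float64(-55.0), np.float64(69.0), np.float64(
[... 2996 characters left out ...]
]
180 [(np.float64(-102.0), np.float64(-71.0), np.float64(17.0)), (np.float64(-96.0), np.float64(-70.0), np.float64(18.0)), (np.float64(-92.0), np.float64(-71.0), np.float64(17.0)), (np.float64(-85.0), np.float64(-70.0), np.float64(19.0)), (np.float64(-81.0), np.float64(-70.0), np.float64(18.0)), (np.float64(-77.0), np.float64(-70.0), np.float64(18.0)), (np.float64(-72.0), np.float64(-70.0), np.float64(17.0)), (np.float64(-67.0), np.float64(-69.0), np.float64(18.0)), (np.float64(-66.0), np.float64(-70.0), np.float64(13.0)), (np.float64(-65.0), np.float64(-72.0), np.float64(8.0)), (np.float64(-60.0), np.float64(-71.0), np.float64(9.0)), (np.float64(-56.0), np.float64(-71.0), np.float64(8.0))]
```

View pics/w3.png

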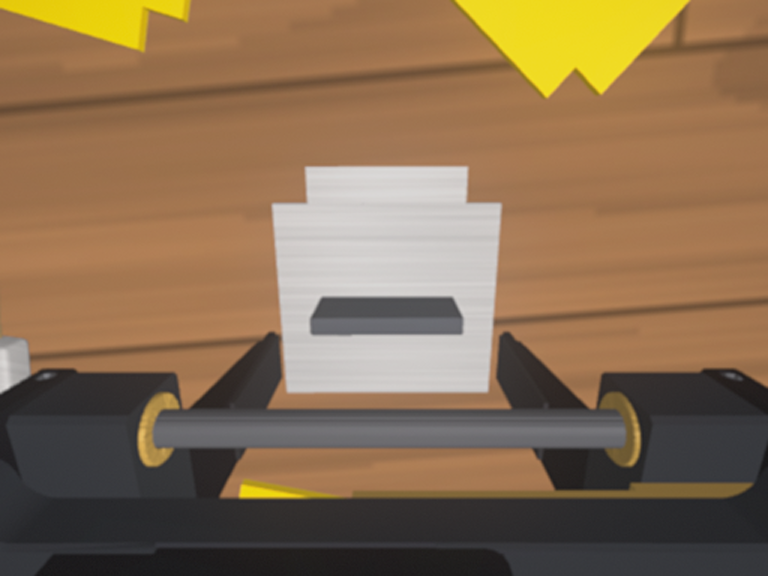

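>>> play_rows --targets '[{"linear":[0,0,30],"turn":0},{"linear":[0,0,55],"turn":0},{"linear":[0,0,63.7],"turn":0},{"linear":[0,0,63.7],"turn":0},{"linear":[0,0,63.7],"turn":0}]'

```text
t: 7.42
eef_pos: [538.9, -179.8, 94.8]
tcp_rot: [-3.141, 0.001, 3.061]
ft_force: [0.8, -0.1, 0.1]
opening: 0.997
```

>>> play_rows --hand 0 --targets '[{"linear":[0,0,0],"turn":0},{"linear":[0,0,0],"turn":0},{"linear":[0,0,0],"turn":0},{"linear":[0,0,0],"turn":0}]'

```text
t: 7.92
eef_pos: [538.8, -179.8, 94.5]
tcp_rot: [-3.141, 0.001, 3.061]
ft_force: [-0.4, -0.1, 5.9]
opening: 0.839
```

>>> play_rows --targets '[{"linear":[0,0,0],"turn":0},{"linear":[0,0,-5],"turn":0},{"linear":[0,0,-15],"turn":0},{"linear":[0,0,-40],"turn":0},{"linear":[0,0,-80],"turn":0},{"linear":[0,0,-130],"turn":0},{"linear":[0,0,-130],"turn":0}]'

```text
t: 8.8
eef_pos: [539.3, -179.9, 227.6]
tcp_rot: [-3.14, 0.006, 3.061]
ft_force: [0.2, -0.4, -4.4]
opening: 0.833
```

```bash
python3 - <<'E'
from h import *
snap('wrist','w4',k=1.2);snap('scene','s4',k=1.5);s=env.state();print(s['t'],s['eef_pos'],s['ft_force'],s['moment'],s['opening'])
E
```

```text
8.9 [ 538.12981592 -179.44858376  223.88156221] [-0.98081973  0.22445172 -5.85502949] [0.05455195 0.03975989 0.0381813 ] 0.8375310560499987
```

View pics/w4.png

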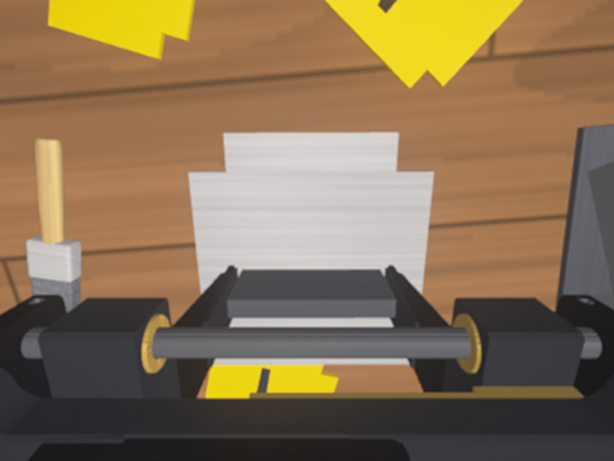

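View pics/s4.png

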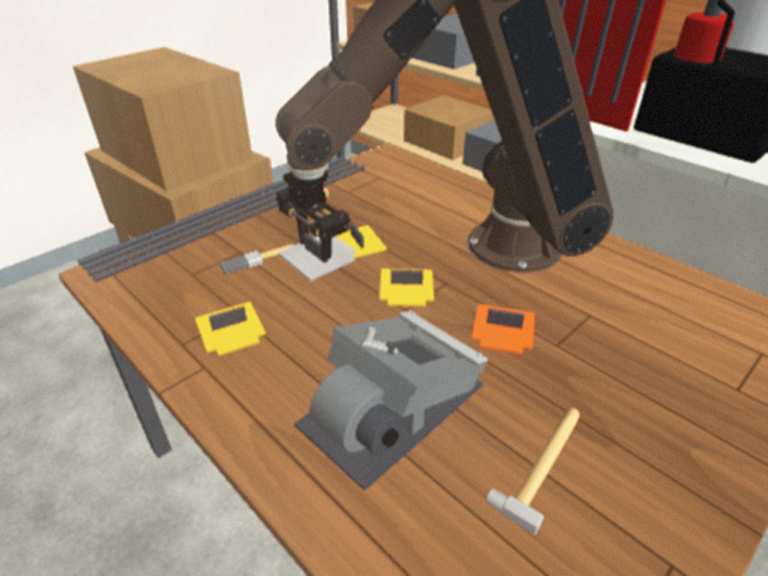

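```bash
cat >> h.py <<'E'
from scipy.spatial.transform import Rotation as Rot
def toolC(p,d):
    # points in tool frame from constant camera mount
    A=np.array([[0,-0.95957,-0.28148],[1,0,0],[0,-0.28148,0.95957]]);c=np.array([80.02,0.32,-91.84])
    v,u=np.mgrid[0:d.shape[0],0:d.shape[1]]
    X=np.stack([(u-p['cx'])/p['fx']*d,(v-p['cy'])/p['fy']*d,d],-1)
    return X@A.T+c
def plate(im,d,p):
    T=toolC(p,d); b=im.astype(int)
    m=(b.min(-1)>120)&(b.max(-1)-b.min(-1)<35)&(abs(T[...,1])<62)&(T[...,0]>8)&(T[...,0]<85)&(T[...,2]>40)&(T[...,2]<175)
    pts=T[m]
    for _ in range(6):
        c=pts.mean(0);n=np.linalg.svd(pts-c,full_matrices=False)[2][2];n*=-np.sign(n[2]);r=(pts-c)@n;pts=pts[abs(r)<max(2.5*r.std(),.6)]
    phi=np.degrees(np.arctan2(n[0],-n[2]))  # + = tongue (tool +x) down
    roll=np.degrees(np.arctan2(n[1],-n[2]))
    # z of top surface on axis x=0 (y=0)
    z0=c[2]-(n[0]*(0-c[0])+n[1]*(0-c[1]))/n[2]
    e=np.array([np.cos(np.radians(phi)),0,np.sin(np.radians(phi))])
    l=pts@e; return phi,roll,z0,np.percentile(l,99.5),len(pts),r.std(),pts
E
python3 - <<'E'
from h import *
im,d,p=load('w4');print(plate(im,d,p)[:6])
E
```

```text
(np.float64(-0.07302428501983506), np.float64(-0.040545628803488144), np.float64(89.34249619763041), np.float64(80.52994195201948), 18871, np.float64(0.5942805354640143))
```

>>> play_rows --targets '[{"linear":[6,17,-6],"turn":-0.01},{"linear":[20,50,-6],"turn":-0.02},{"linear":[36,92,-6],"turn":-0.03},{"linear":[54,138,-6],"turn":-0.05},{"linear":[72,184,-6],"turn":-0.06},{"linear":[90,230,-6],"turn":-0.08},{"linear":[106,274,-6],"turn":-0.099},{"linear":[119,309,-6],"turn":-0.099},{"linear":[126,326,-6],"turn":-0.099},{"linear":[127.8,330.9,-6],"turn":-0.099},{"linear":[127.8,330.9,-6],"turn":-0.099},{"linear":[127.8,330.9,-6],"turn":-0.099}]'

```text
t: 10.4
eef_pos: [438.0, 159.9, 229.9]
tcp_rot: [-3.142, -0.0, -3.124]
ft_force: [-0.0, 0.9, -4.8]
opening: 0.84
```

```bash
python3 - <<'E'
from h import *
im,d,p=snap('wrist','w5',k=1.2);s=env.state();print(s['t'],s['joints'],s['eef_pos'],s['tcp_rot'],s['ft_force'],s['moment'],s['opening'])
print(plate(im,d,p)[:6])
E
```

```text
10.45 [ 2.08092141e-01  3.54490528e-01  2.00845422e+00 -1.53866544e-05
  7.78886291e-01 -1.37997147e+00] [438.03808004 159.84205074 229.90290534] [-3.14153683e+00 -2.32008483e-04 -3.12431442e+00] [ 0.20705736 -0.47583236 -5.24166415] [ 0.0315433  -0.03665957 -0.01377067] 0.8393685350098504
(np.float64(-0.06925421125471469), np.float64(-0.02909478095115853), np.float64(89.29216647441248), np.float64(79.94668438037472), 18803, np.float64(0.5930440376230262))
```

View pics/w5.png

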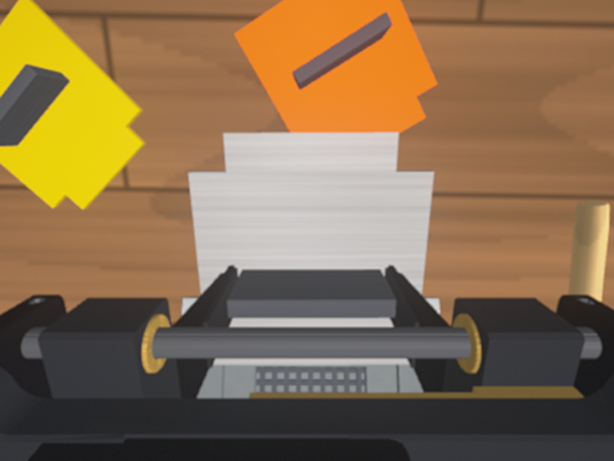

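>>> play_rows --targets '[{"linear":[0,0,20],"turn":0},{"linear":[0,0,36],"turn":0},{"linear":[0,0,41],"turn":0},{"linear":[0,0,44],"turn":0},{"linear":[0,0,47],"turn":0},{"linear":[0,0,50],"turn":0},{"linear":[0,0,53],"turn":0},{"linear":[0,0,56],"turn":0}]'

```text
t: 11.45
eef_pos: [436.7, 160.2, 174.4]
tcp_rot: [-3.141, -0.002, -3.123]
ft_force: [-8.0, -2.0, 3.1]
opening: 0.838
```

```bash
python3 - <<'E'
from h import *
im,d,p=snap('wrist','w6',k=1.2);s=env.state();print(s['t'],s['eef_pos'],s['tcp_rot'],s['ft_force'],s['moment'],s['opening'])
print(plate(im,d,p)[:6])
E
```

```text
11.5 [436.66449325 160.2232187  174.0902266 ] [-3.14117831e+00 -2.55869497e-03 -3.12327412e+00] [-8.27490014 -0.99307294  1.60449519] [-0.18136855  1.07755367  0.05587805] 0.838492295077286
(np.float64(10.722723632308718), np.float64(0.08330769742374569), np.float64(88.49449619374288), np.float64(94.73868908536475), 17196, np.float64(0.6037504841728328))
```

>>> play_rows --targets '[{"linear":[0,0,3],"turn":0},{"linear":[0,0,6],"turn":0},{"linear":[0,0,9],"turn":0},{"linear":[0,0,12],"turn":0},{"linear":[0,0,15],"turn":0},{"linear":[0,0,17],"turn":0}]'

```text
t: 12.25
eef_pos: [437.4, 160.3, 157.4]
tcp_rot: [-3.141, -0.001, -3.123]
ft_force: [-4.9, -1.4, 2.7]
opening: 0.839
```

```bash
python3 - <<'E'
from h import *
im,d,p=snap('wrist','w7',k=1.2);s=env.state();print(s['t'],s['eef_pos'],s['tcp_rot'],s['ft_force'],s['moment'],s['opening'])
print(plate(im,d,p)[:6])
E
```

```text
12.3 [437.36188555 160.28603491 157.29433612] [-3.14140005e+00 -8.86798172e-04 -3.12326916e+00] [-4.73409484 -1.44935151  1.51261857] [-0.26045847  0.62172824  0.00986167] 0.84175686028109
(np.float64(25.4340404422418), np.float64(0.05561254766561401), np.float64(87.7989428501674), np.float64(113.29930135130093), 14381, np.float64(0.5960071174695466))
```

View pics/w7.png

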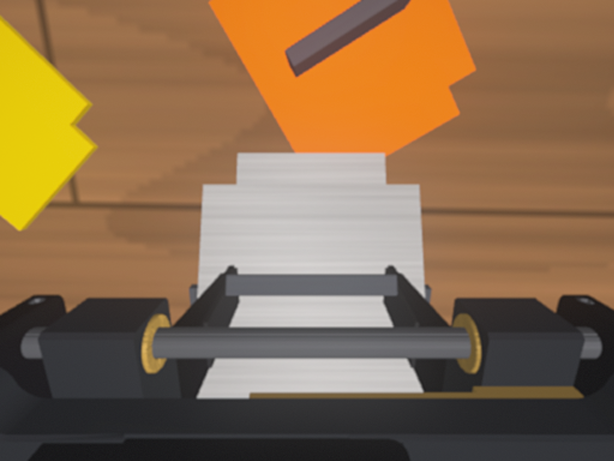

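>>> play_rows --targets '[{"linear":[0,0,3],"turn":0},{"linear":[0,0,5],"turn":0},{"linear":[0,0,7],"turn":0},{"linear":[0,0,7],"turn":0}]'

```text
t: 12.8
eef_pos: [437.7, 160.3, 150.3]
tcp_rot: [-3.142, -0.0, -3.123]
ft_force: [-5.0, -4.2, 1.9]
opening: 0.84
```

```bash
python3 - <<'E'
from h import *
im,d,p=snap('wrist','w8',k=1.2);s=env.state();print(s['t'],s['eef_pos'],s['tcp_rot'],s['ft_force'],s['moment'],s['opening'])
print(plate(im,d,p)[:6])
E
```

```text
12.85 [437.76648387 160.34828572 150.2695991 ] [-3.14151093e+00 -1.37176526e-04 -3.12333160e+00] [-4.1238435  -3.31528535  1.55813057] [-0.559505    0.46774216 -0.0402735 ] 0.841705985496
(np.float64(33.65316380589362), np.float64(0.09894156630421828), np.float64(88.03754131359513), np.float64(121.76207113351006), 12373, np.float64(0.5690353031222632))
```

>>> play_rows --targets '[{"linear":[0,0,1],"turn":0},{"linear":[0,0,2],"turn":0},{"linear":[0,0,2],"turn":0},{"linear":[0,0,-4],"turn":0},{"linear":[0,0,-20],"turn":0},{"linear":[0,0,-45],"turn":0},{"linear":[0,0,-70],"turn":0},{"linear":[0,0,-85],"turn":0},{"linear":[0,0,-90],"turn":0},{"linear":[0,0,-90],"turn":0}]'

```text
t: 14.1
eef_pos: [437.9, 160.5, 240.0]
tcp_rot: [3.141, 0.0, -3.123]
ft_force: [0.1, 0.5, -4.6]
opening: 0.836
```

```bash
python3 - <<'E'
from h import *
im,d,p=snap('wrist','w9',k=1.2);s=env.state();print(s['t'],s['eef_pos'],s['tcp_rot'],s['ft_force'],s['moment'],s['opening'])
r=plate(im,d,p);print(r[:6])
pts=r[6];ph=np.radians(r[0]);e=np.array([np.cos(ph),0,np.sin(ph)])
l=pts@e
print('tip band y range',pts[l>r[3]-10][:,1].min(),pts[l>r[3]-10][:,1].max())
q=pts[l>r[3]-3].mean(0);print('tip top',q, 'l',r[3])
E
```

```text
14.15 [437.78869258 160.46816997 239.64909353] [ 3.14153679e+00 -3.16661643e-04 -3.12338583e+00] [-0.43320516  1.04458926 -4.66577871] [-0.00867331 -0.01144748 -0.00742766] 0.8364052022529053
(np.float64(35.56741602649563), np.float64(0.09906690563744998), np.float64(88.21597973173337), np.float64(123.99217174185156), 11975, np.float64(0.5693499503640017))
tip band y range -44.79790846940404 44.89820027188482
tip top [ 58.08878928   0.18167799 129.8252053 ] l 123.99217174185156
```

View pics/w9.png

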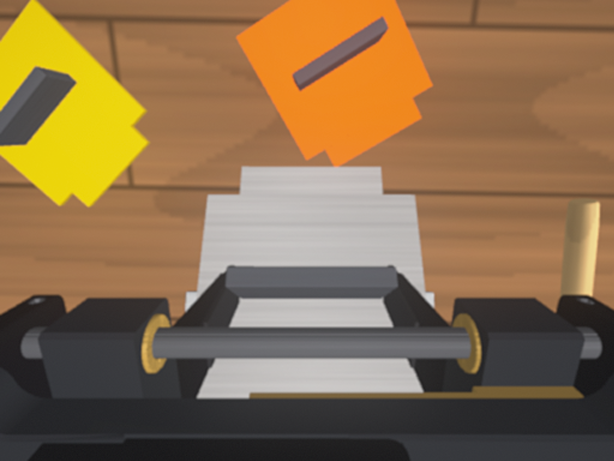

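>>> play_rows --targets '[{"linear":[-3,0,-12],"turn":0},{"linear":[-15,0,-12],"turn":0},{"linear":[-40,0,-12],"turn":0},{"linear":[-70,0,-12],"turn":0},{"linear":[-100,0,-12],"turn":0},{"linear":[-125,0,-12],"turn":0},{"linear":[-138,0,-12],"turn":0},{"linear":[-141,0,-10],"turn":0},{"linear":[-141,0,-8],"turn":0},{"linear":[-141,0,-8],"turn":0}]'

```text
t: 15.4
eef_pos: [578.2, 163.1, 247.9]
tcp_rot: [-3.142, -0.001, -3.123]
ft_force: [-0.5, -0.1, -4.4]
opening: 0.837
```

```bash
python3 - <<'E'
from h import *
im,d,p=snap('wrist','w10',k=1.5);snap('scene','s10',(190,150,350,300),4);s=env.state();print(s['t'],s['eef_pos'],s['tcp_rot'],s['ft_force'],s['opening'])
print(plate(im,d,p)[:6])
E
```

```text
15.5 [578.45878509 163.11608859 248.25023323] [ 3.14148946e+00  9.44307885e-05 -3.12318684e+00] [-0.88207274 -0.6952087  -3.86518105] 0.837777162894226
(np.float64(42.01007294078222), np.float64(0.09904368489502115), np.float64(83.33734172524873), np.float64(169.1112040114186), 15825, np.float64(2.3149858241637986))
```

View pics/w10.png

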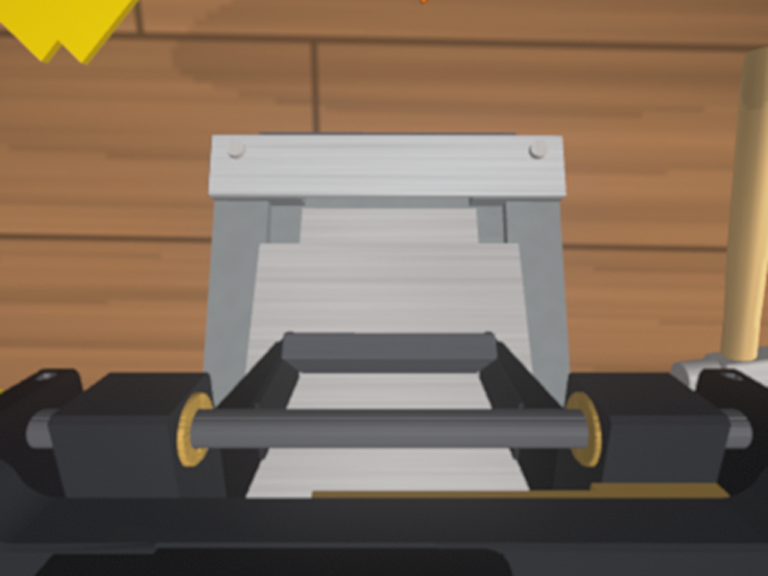

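View pics/s10.png

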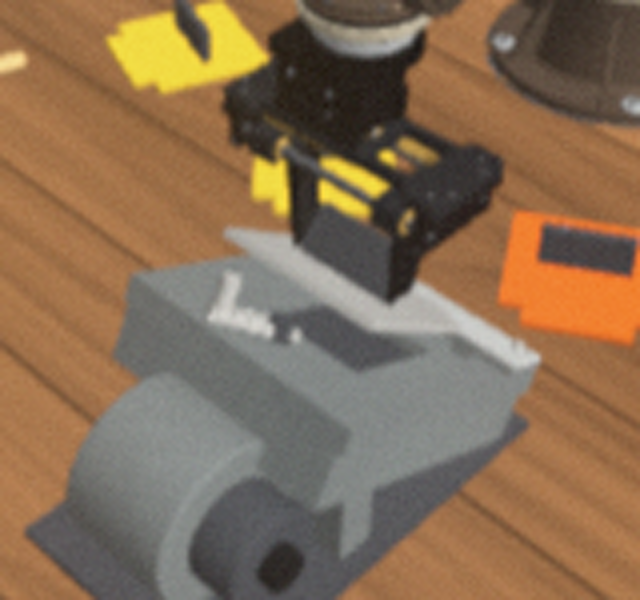

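```bash
sed -i "s/def plate(im,d,p):/def plate(im,d,p,xm=85):/; s/(T\[...,0\]<85)/(T[...,0]<xm)/" h.py; cat >> h.py <<'E'
def rep(im,d,p,L=None):
    s=env.state(); r=plate(im,d,p,48); ph=np.radians(r[0]); hd=np.array([.99984,.01815])
    st=(np.array(s['eef_pos'][:2])-[579.3,163.0])@hd; yt=(np.array(s['eef_pos'][:2])-[579.3,163.0])@[-.01815,.99984]
    n=np.array([np.sin(ph),-np.cos(ph)]);e=np.array([np.cos(ph),np.sin(ph)])
    q=-r[2]*np.cos(ph); 
    # origin along e from rib/edge: use L (tip l); 
    tip=L*e+(q-6)*n; org=tip-80*e
    f=lambda a:(st-a[0],s['eef_pos'][2]-a[1])
    def dk(a):
        S,h=f(a);h-=110;c,si=np.cos(np.radians(25)),np.sin(np.radians(25));return np.round([S*c+h*si,-S*si+h*c],1)
    print('t',round(s['t'],2),'tcp s,y,z',np.round([st,yt,s['eef_pos'][2]],1),'phi',round(r[0],2),'rel',round(r[0]-25,2),'z0',round(r[2],1),'n',r[4],'res',round(r[5],2),'F',np.round(s['ft_force'],1),'open',round(s['opening'],3))
    print('deck: tip',dk(tip),'org',dk(org),'top edge',dk(org-60*e))
E
python3 - <<'E'
from h import *
for n in('w9','w10'):
    im,d,p=load(n); rep(im,d,p,124)
E
```

```text
t 15.5 tcp s,y,z [-8.000e-01  1.000e-01  2.483e+02] phi 35.61 rel 10.61 z0 88.2 n 10143 res 0.57 F [-0.9 -0.7 -3.9] open 0.838
deck: tip [-49.9  26.4] org [28.7 41.2] top edge [87.7 52.2]
t 15.5 tcp s,y,z [-8.000e-01  1.000e-01  2.483e+02] phi 35.61 rel 10.61 z0 88.2 n 10109 res 0.57 F [-0.9 -0.7 -3.9] open 0.838
deck: tip [-49.9  26.4] org [28.7 41.1] top edge [87.7 52.2]
```

>>> play_rows --targets '[{"linear":[-2,0,6],"turn":0},{"linear":[-4,0,14],"turn":0},{"linear":[-6,0,20],"turn":0},{"linear":[-6.7,0,23.9],"turn":0},{"linear":[-6.7,0,23.9],"turn":0}]'

```text
t: 16.12
eef_pos: [585.5, 163.1, 223.7]
tcp_rot: [-3.142, -0.001, -3.123]
ft_force: [-0.4, 0.8, -4.4]
opening: 0.839
```

```bash
python3 - <<'E'
from h import *
im,d,p=snap('wrist','w11',(120,80,400,270),2.8);rep(im,d,p,124)
E
```

```text
t 16.18 tcp s,y,z [  6.3   0.  224. ] phi 35.58 rel 10.58 z0 88.3 n 10112 res 0.57 F [-0.1 -0.5 -4. ] open 0.838
deck: tip [-53.7   1.5] org [24.9 16.2] top edge [83.9 27.2]
```

View pics/w11.png

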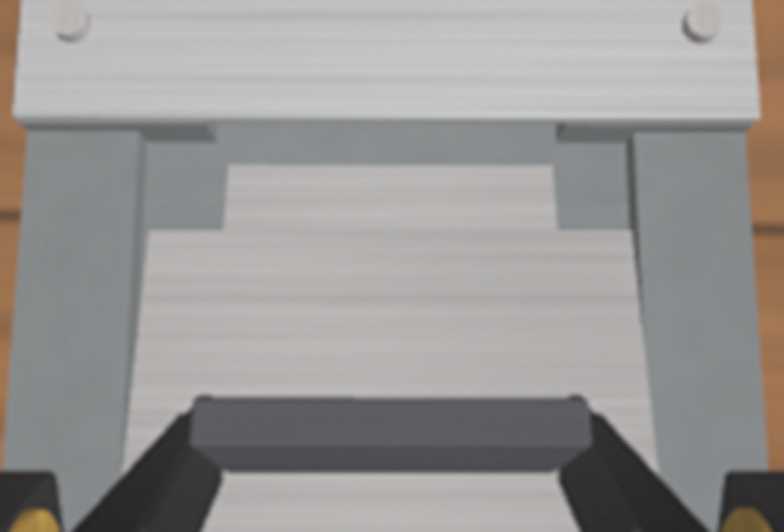

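>>> play_rows --targets '[{"linear":[0,-1.5,0],"turn":0},{"linear":[3,-1.5,1.4],"turn":0},{"linear":[7,-1.5,3.2],"turn":0},{"linear":[11,-1.5,5.1],"turn":0},{"linear":[14,-1.5,6.5],"turn":0},{"linear":[16.6,-1.5,7.7],"turn":0},{"linear":[16.6,-1.5,7.7],"turn":0}]'

```text
t: 17.05
eef_pos: [568.8, 161.4, 216.4]
tcp_rot: [3.142, -0.0, -3.123]
ft_force: [-0.3, 0.1, -4.9]
opening: 0.84
```

```bash
python3 - <<'E'
from h import *
im,d,p=snap('wrist','w12',(120,80,400,270),2.8);rep(im,d,p,124)
E
```

```text
t 17.1 tcp s,y,z [-10.3  -1.5 216.5] phi 35.62 rel 10.62 z0 88.2 n 10106 res 0.57 F [-0.9 -0.4 -4.5] open 0.836
deck: tip [-71.9   1.6] org [ 6.7 16.4] top edge [65.7 27.4]
```

View pics/w12.png

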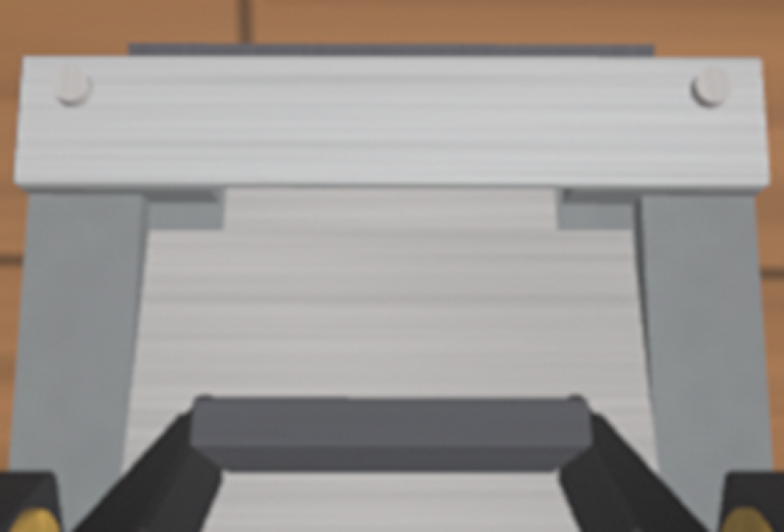

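>>> play_rows --targets '[{"linear":[3,0,1.4],"turn":0},{"linear":[5.5,0,2.6],"turn":0},{"linear":[7.3,0,3.4],"turn":0},{"linear":[8.2,0,3.8],"turn":0},{"linear":[9,0,4.2],"turn":0},{"linear":[9,0,4.2],"turn":0}]'

```text
t: 17.85
eef_pos: [561.5, 161.2, 213.5]
tcp_rot: [3.141, 0.005, -3.123]
ft_force: [7.3, -0.5, 2.2]
opening: 0.839
```

```bash
python3 - <<'E'
from h import *
im,d,p=snap('wrist','w13',(120,80,400,270),2.8);rep(im,d,p,124)
E
```

```text
t 17.9 tcp s,y,z [-17.9  -1.5 213.5] phi 35.59 rel 10.59 z0 88.3 n 9968 res 0.57 F [ 6.1 -1.2  3.5] open 0.841
deck: tip [-80.    2.1] org [-1.4 16.8] top edge [57.6 27.8]
```

>>> play_rows --targets '[{"linear":[-0.9,0,1.9],"turn":0},{"linear":[-2.4,0,3.2],"turn":0},{"linear":[-3.9,0,4.4],"turn":0},{"linear":[-5.3,0,5.7],"turn":0},{"linear":[-6.7,0,7.0],"turn":0},{"linear":[-6.7,0,7.0],"turn":0}]'

```text
t: 18.65
eef_pos: [567.7, 161.4, 206.3]
tcp_rot: [3.141, 0.003, -3.123]
ft_force: [4.9, -0.5, 5.8]
opening: 0.836
```

```bash
python3 - <<'E'
from h import *
im,d,p=snap('wrist','w14',(120,80,400,270),2.8);rep(im,d,p,124)
E
```

```text
t 18.7 tcp s,y,z [-11.6  -1.4 206.3] phi 30.26 rel 5.26 z0 87.4 n 10552 res 0.59 F [5.1 0.2 4.3] open 0.841
deck: tip [-85.8  -0.4] org [-6.2  7. ] top edge [53.6 12.5]
```

View pics/w14.png

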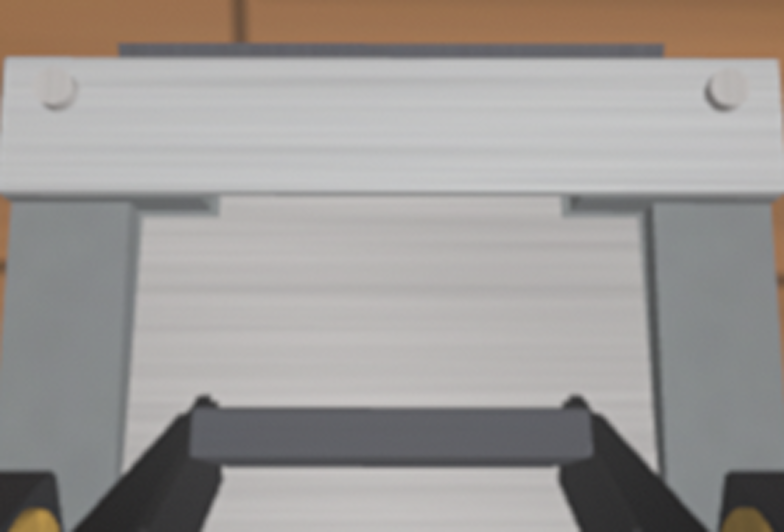

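>>> play_rows --targets '[{"linear":[-1.3,0,1.4],"turn":0},{"linear":[-2.6,0,2.8],"turn":0},{"linear":[-4,0,4.2],"turn":0},{"linear":[-5.2,0,5.5],"turn":0},{"linear":[-5.4,0,6.2],"turn":0},{"linear":[-5.4,0,6.2],"turn":0}]'

```text
t: 19.45
eef_pos: [572.8, 161.4, 200.2]
tcp_rot: [3.141, 0.003, -3.123]
ft_force: [4.1, -1.1, 9.4]
opening: 0.841
```

```bash
python3 - <<'E'
from h import *
im,d,p=snap('wrist','w15',(120,80,400,270),2.8);rep(im,d,p,124)
E
```

```text
t 19.5 tcp s,y,z [ -6.6  -1.4 200.2] phi 24.86 rel -0.14 z0 86.8 n 10663 res 0.6 F [ 3.6 -0.1 10. ] open 0.839
deck: tip [-92.    0.1] org [-12.   -0.1] top edge [48.  -0.2]
```

View pics/w15.png

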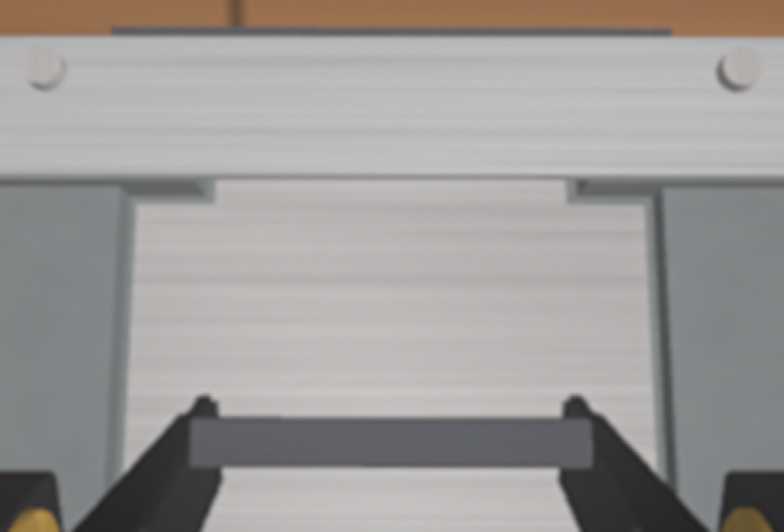

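>>> play_rows --hand 95 --targets '[{"linear":[0,0,0],"turn":0},{"linear":[0,0,0],"turn":0},{"linear":[0,0,0],"turn":0},{"linear":[0,0,-5],"turn":0},{"linear":[0,0,-25],"turn":0},{"linear":[0,0,-70],"turn":0},{"linear":[0,0,-120],"turn":0},{"linear":[0,0,-130],"turn":0},{"linear":[0,0,-130],"turn":0}]'

```text
t: 20.62
eef_pos: [571.9, 161.4, 329.2]
tcp_rot: [3.141, 0.001, -3.123]
ft_force: [-0.7, 0.1, -1.5]
opening: 0.997
```

```bash
python3 - <<'E'
from h import *
im,d,p=snap('wrist','w16',k=1.5);snap('scene','s16',(190,150,350,300),4);snap('top','t16',(165,100,265,220),5);s=env.state();print(s['t'],s['eef_pos'],s['tcp_rot'],s['ft_force'],s['opening'],s['joints'])
E
```

```text
20.775 [571.75289453 161.32444858 327.48416574] [-3.14128676e+00 -2.50960115e-03 -3.12340442e+00] [-0.31968437  0.35605361 -0.49787158] 1.0017618596347868 [ 1.63830873e-01  4.14323063e-01  1.59095150e+00  6.77871351e-05
  1.13884552e+00 -1.42518253e+00]
```

View pics/w16.png

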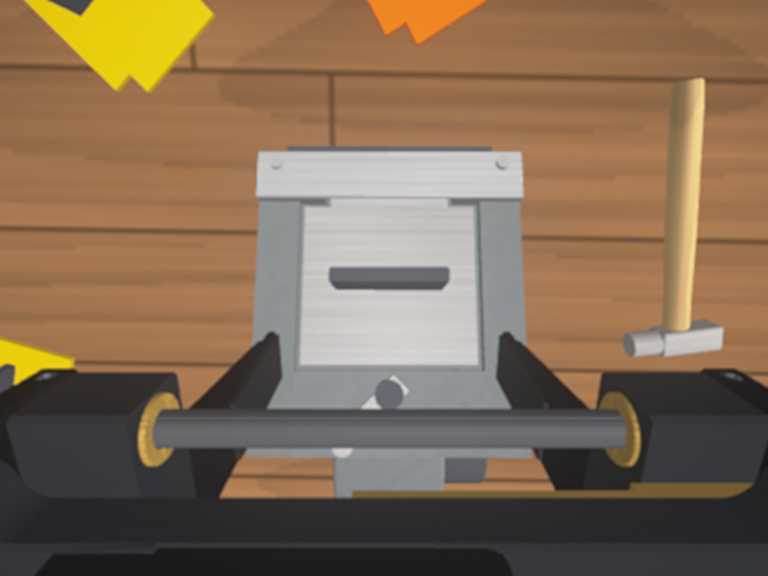

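View pics/s16.png

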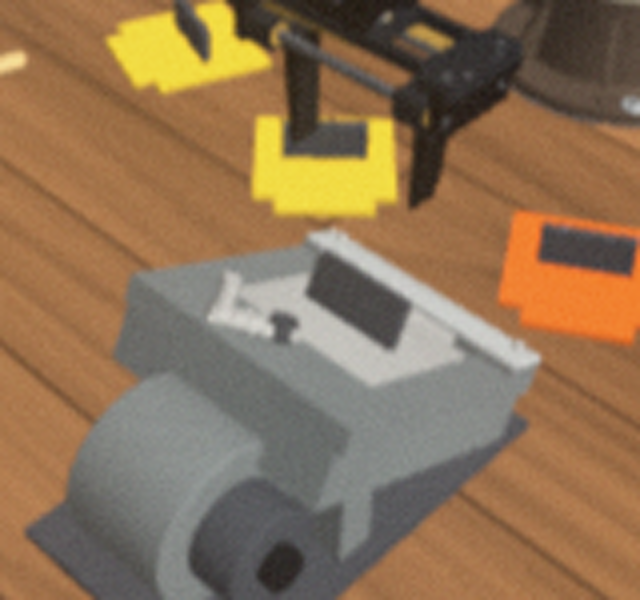

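```bash
cat > k.py <<'E'
from h import *
c,s=np.cos(np.radians(25)),np.sin(np.radians(25));hd=np.array([.99984,.01815]);lt=np.array([-.01815,.99984]);psi=np.radians(1.04)
def W(x,y,z):
    S=x*c-z*s;h=110+x*s+z*c
    return np.r_[np.array([579.3,163.0])+hd*S+lt*y,h]
def tip(a,gap,zd=26,ccw=17):
    k=W(80-42*np.cos(a),-42*np.sin(a),zd)
    t=W(80-42*np.cos(a)-np.sin(a),-42*np.sin(a)+np.cos(a),zd)-k; t=t[:2]/np.linalg.norm(t[:2])
    xy=k[:2]-t*(ccw+gap)
    S=(xy-[579.3,163.0])@hd
    h=110+(S+zd*s)/c*s+zd*c
    return np.r_[xy,h+77.6],np.arctan2(t[1],t[0])
def rel(P,yaw,P0,y0):
    R=np.array([[np.cos(y0),np.sin(y0),0],[np.sin(y0),-np.cos(y0),0],[0,0,-1]])
    dy=(yaw-y0+np.pi)%(2*np.pi)-np.pi
    return np.round(R.T@(P-P0),1),round(-dy,3)
E
python3 - <<'E'
from k import *
st=env.state();P0=np.array(st['eef_pos']);y0=st['tcp_rot'][2]
im,d,p=load('w16');C=(cloud(p,d)-[579.3,163.0,110])@np.stack([[c*hd[0],c*hd[1],s],[lt[0],lt[1],0],[-s*hd[0],-s*hd[1],c]],1)
for u,v in[(210,150),(290,150),(210,235),(310,235),(255,220),(255,160),(195,235)]: print((u,v),np.round(C[v,u],1))
P,y=tip(2.37,8);print(P,y,P0,y0,rel(P,y,P0,y0), rel(P+[0,0,60],y,P0,y0))
E
```

```text
(210, 150) [-45.6 -56.9   7. ]
(290, 150) [-46.4  34.9   4.7]
(210, 235) [ 50.6 -54.7   5. ]
(310, 235) [50.6 55.   6.8]
(255, 220) [34.2 -5.2  5.6]
(255, 160) [-34.6  -5.4   4.4]
(195, 235) [ 50.6 -70.5   8.1]
[684.80861313 154.38048554 265.40647716] -2.275214163377883 [571.75289453 161.32444858 327.48416574] -3.123404418487097 (array([-112.9,   -9. ,   62.1]), np.float64(-0.848)) (array([-112.9,   -9. ,    2.1]), np.float64(-0.848))
```

>>> play_rows --hand 0 --targets '[{"linear":[-40,-3,2],"turn":-0.17},{"linear":[-85,-7,2],"turn":-0.34},{"linear":[-112.9,-9,2],"turn":-0.51},{"linear":[-112.9,-9,2],"turn":-0.68},{"linear":[-112.9,-9,2],"turn":-0.848},{"linear":[-112.9,-9,2],"turn":-0.848},{"linear":[-112.9,-9,2],"turn":-0.848},{"linear":[-112.9,-9,2],"turn":-0.848},{"linear":[-112.9,-9,2],"turn":-0.848},{"linear":[-112.9,-9,2],"turn":-0.848},{"linear":[-112.9,-9,2],"turn":-0.848},{"linear":[-112.9,-9,2],"turn":-0.848}]'

```text
t: 22.28
eef_pos: [685.1, 154.4, 327.1]
tcp_rot: [-3.142, 0.0, -2.276]
ft_force: [0.3, 0.6, -0.1]
opening: 0.004
```

```bash
python3 - <<'E'
from k import *
im,d,p=snap('wrist','w17',k=1.5);st=env.state();print(st['t'],st['eef_pos'],st['tcp_rot'],st['opening'],st['joints'])
P,y=tip(2.37,8);print(rel(P,y,np.array(st['eef_pos']),st['tcp_rot'][2]))
E
```

```text
22.325 [685.13994733 154.42787639 327.0707053 ] [-3.14155710e+00  1.16190949e-04 -2.27551048e+00] 0.00577553400953591 [ 1.27707981e-01  5.78840416e-01  1.30234581e+00  5.45173374e-05
  1.26029656e+00 -2.30918718e+00]
(array([ 0.3,  0.2, 61.7]), np.float64(-0.0))
```

View pics/w17.png

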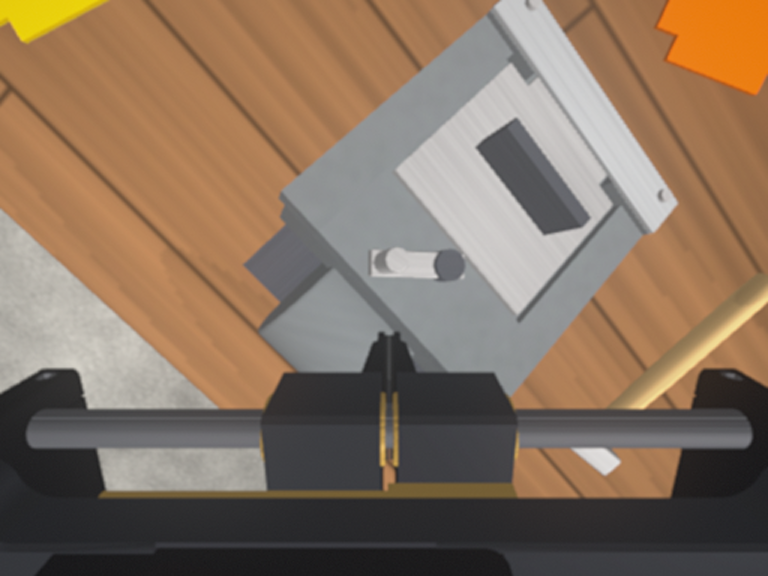

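>>> play_rows --targets '[{"linear":[0.3,0,30],"turn":0},{"linear":[0.3,0,50],"turn":0},{"linear":[0.3,0,59],"turn":0},{"linear":[0.3,0,61.7],"turn":0},{"linear":[0.3,0,61.7],"turn":0}]'

```text
t: 22.95
eef_pos: [685.1, 154.2, 266.0]
tcp_rot: [-3.141, 0.001, -2.275]
ft_force: [-0.5, -0.3, 0.0]
opening: 0.003
```

```bash
python3 - <<'E'
from k import *
im,d,p=snap('wrist','w18',(130,100,400,290),2.8);st=env.state();print(st['t'],st['eef_pos'],st['tcp_rot'],st['ft_force'])
P0,y0=np.array(st['eef_pos']),st['tcp_rot'][2]
for a,g in [(2.37,3)]+[(x,0) for x in np.linspace(2.3,0,19)]:
    P,y=tip(a,g);r=rel(P,y,P0,y0);print(round(a,2),r[0].tolist(),float(r[1]))
E
```

```text
23.0 [685.14372871 154.24659255 266.14304903] [-3.14082397e+00  8.84746252e-04 -2.27539154e+00] [ 0.28264788  0.14742284 -0.35100493]
2.37 [5.1, 0.3, 2.3] -0.0
2.3 [11.0, -0.8, 3.7] 0.07
2.17 [16.3, -2.3, 4.8] 0.2
2.04 [21.7, -3.1, 6.2] 0.333
1.92 [27.1, -3.3, 7.8] 0.47
1.79 [32.6, -2.8, 9.6] 0.608
1.66 [37.8, -1.6, 11.7] 0.748
1.53 [42.9, 0.3, 13.9] 0.889
1.41 [47.7, 2.9, 16.3] 1.03
1.28 [52.0, 6.2, 18.8] 1.169
1.15 [55.8, 10.1, 21.3] 1.307
1.02 [59.0, 14.5, 23.9] 1.441
0.89 [61.6, 19.4, 26.3] 1.573
0.77 [63.4, 24.6, 28.7] 1.701
0.64 [64.5, 30.1, 31.0] 1.826
0.51 [64.8, 35.7, 33.1] 1.949
0.38 [64.4, 41.3, 34.9] 2.068
0.26 [63.3, 46.9, 36.5] 2.186
0.13 [61.5, 52.3, 37.9] 2.303
0.0 [59.1, 57.5, 38.9] 2.419
```

View pics/w18.png

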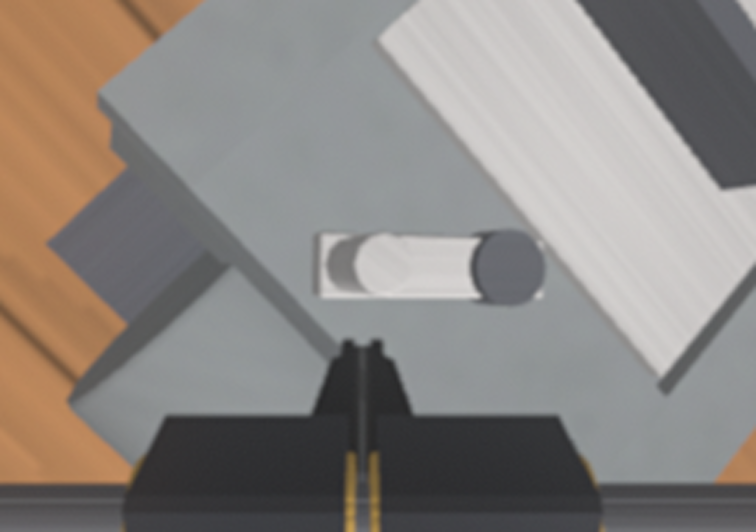

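>>> play_rows --targets '[{"linear":[5.1,0.3,2.3],"turn":0},{"linear":[11,-0.8,3.7],"turn":0.07},{"linear":[16.3,-2.3,4.8],"turn":0.2},{"linear":[21.7,-3.1,6.2],"turn":0.333},{"linear":[27.1,-3.3,7.8],"turn":0.47},{"linear":[32.6,-2.8,9.6],"turn":0.608},{"linear":[37.8,-1.6,11.7],"turn":0.748},{"linear":[42.9,0.3,13.9],"turn":0.889},{"linear":[47.7,2.9,16.3],"turn":1.03}]'

```text
t: 24.12
eef_pos: [651.8, 119.2, 249.4]
tcp_rot: [3.142, 0.001, 2.973]
ft_force: [1.1, -1.2, -0.2]
opening: 0.002
```

```bash
python3 - <<'E'
from k import *
im,d,p=snap('wrist','w19',(130,100,400,290),2.8);st=env.state();print(st['t'],st['eef_pos'],st['tcp_rot'],st['ft_force'])
P0,y0=np.array(st['eef_pos']),st['tcp_rot'][2]
for a in np.linspace(1.28,-.0,11):
    P,y=tip(a,0);r=rel(P,y,P0,y0);print(round(a,2),r[0].tolist(),float(r[1]))
E
```

```text
24.175 [651.20277614 119.1321111  249.098665  ] [-3.14142428e+00  4.43863332e-04  2.96638819e+00] [ 0.38655205 -0.53767947 -0.26200352]
1.28 [4.2, -1.2, 1.7] 0.126
1.15 [9.5, -2.6, 4.2] 0.263
1.02 [14.9, -3.1, 6.8] 0.398
0.9 [20.4, -2.9, 9.3] 0.53
0.77 [25.9, -1.8, 11.7] 0.658
0.64 [31.2, -0.0, 13.9] 0.784
0.51 [36.2, 2.5, 16.0] 0.906
0.38 [40.9, 5.7, 17.9] 1.026
0.26 [45.1, 9.5, 19.5] 1.145
0.13 [48.9, 13.8, 20.8] 1.261
-0.0 [52.2, 18.5, 21.9] 1.377
```

View pics/w19.png

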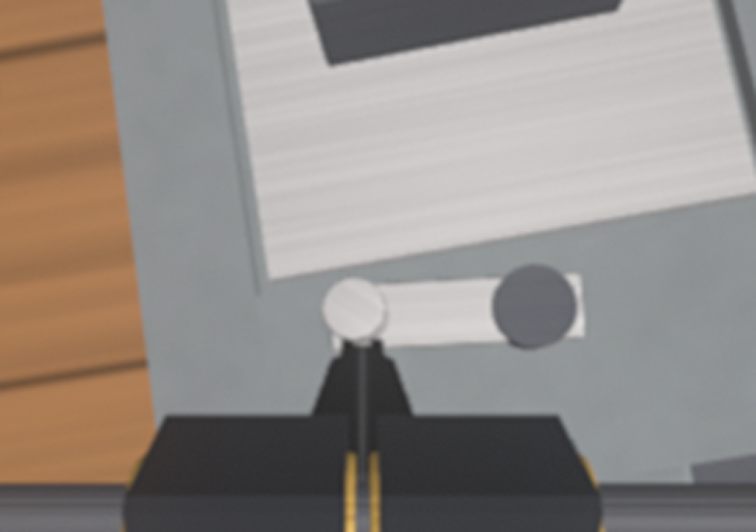

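>>> play_rows --targets '[{"linear":[4.2,-1.2,1.7],"turn":0.126},{"linear":[9.5,-2.6,4.2],"turn":0.263},{"linear":[14.9,-3.1,6.8],"turn":0.398},{"linear":[20.4,-2.9,9.3],"turn":0.53},{"linear":[25.9,-1.8,11.7],"turn":0.658},{"linear":[31.2,0,13.9],"turn":0.784},{"linear":[36.2,2.5,16],"turn":0.906},{"linear":[40.9,5.7,17.9],"turn":1.026},{"linear":[45.1,9.5,19.5],"turn":1.145},{"linear":[48.9,13.8,20.8],"turn":1.261},{"linear":[52.2,18.5,21.9],"turn":1.377},{"linear":[52.2,18.5,21.9],"turn":1.377}]'

```text
t: 25.68
eef_pos: [603.7, 144.5, 228.0]
tcp_rot: [3.14, 0.004, 1.602]
ft_force: [1.3, -14.7, 4.2]
opening: 0.006
```

```bash
python3 - <<'E'
from k import *
im,d,p=snap('wrist','w20',(130,100,400,290),2.8);st=env.state();print(st['t'],st['eef_pos'],st['tcp_rot'],st['ft_force'])
P0,y0=np.array(st['eef_pos']),st['tcp_rot'][2]
P,y=tip(0,0);print(rel(P,y,P0,y0))
E
```

```text
25.725 [603.78284712 144.48997044 228.01621592] [3.14011387 0.00334023 1.60331297] [  0.67631124 -15.15384064   4.83520489]
(array([ 2. , -0.7,  0.8]), np.float64(0.014))
```

View pics/w20.png

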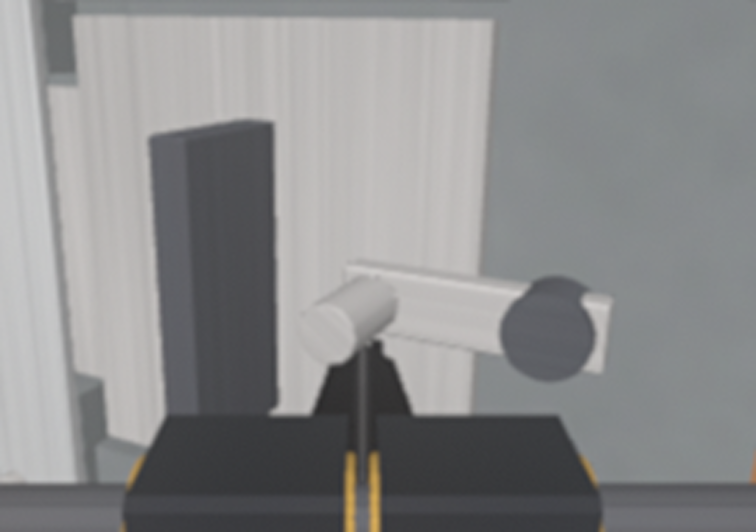

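>>> play_rows --targets '[{"linear":[-4,0,0],"turn":0},{"linear":[-14,0,0],"turn":0},{"linear":[-22,0,-10],"turn":0},{"linear":[-25,0,-50],"turn":0},{"linear":[-40,0,-100],"turn":0},{"linear":[-60,0,-140],"turn":0},{"linear":[-70,0,-150],"turn":0},{"linear":[-70,0,-150],"turn":0}]'

```text
t: 26.72
eef_pos: [605.3, 75.9, 377.3]
tcp_rot: [3.141, -0.0, 1.6]
ft_force: [0.6, 0.4, 0.2]
opening: 0.005
```

```bash
python3 - <<'E'
from k import *
im,d,p=snap('wrist','w21',(140,20,400,220),3);snap('scene','s21',(190,150,350,300),4);st=env.state();print(st['t'],st['eef_pos'],st['ft_force'])
M=np.stack([[c*hd[0],c*hd[1],s],[lt[0],lt[1],0],[-s*hd[0],-s*hd[1],c]],1)
D=(cloud(p,d)-[579.3,163.0,110])@M
np.save('pics/D21.npy',D)
def reg(x0,x1,y0,y1):
    m=(D[...,0]>x0)&(D[...,0]<x1)&(D[...,1]>y0)&(D[...,1]<y1);return np.round(np.percentile(D[m][:,2],[10,50,90]),1),m.sum()
for r in[(-55,-10,-60,60),(10,28,-60,60),(48,58,-60,-15),(48,58,15,60),(66,76,-60,-20)]: print(r,reg(*r))
m=(D[...,2]>14)&(D[...,2]<21)&(D[...,0]>36)&(D[...,0]<90)&(abs(D[...,1])<30)
print('bar',m.sum(),cv2.minAreaRect(D[m][:,:2].astype(np.float32)))
m=(D[...,2]>38)&(D[...,2]<48)&(D[...,0]>25)&(D[...,0]<60)&(abs(D[...,1])<30)
print('knob',m.sum(),D[m].mean(0))
m=(D[...,2]>40)&(D[...,2]<48)&(abs(D[...,0])<15)&(abs(D[...,1])<60)
print('rib',m.sum(),cv2.minAreaRect(D[m][:,:2].astype(np.float32)))
E
```

```text
26.825 [605.14012935  76.73372147 375.80409434] [-0.26368235  0.0524886  -0.65000607]
(-55, -10, -60, 60) (array([5.1, 6. , 6.8]), np.int64(1981))
(10, 28, -60, 60) (array([5.1, 6. , 6.9]), np.int64(1339))
(48, 58, -60, -15) (array([5. , 5.9, 6.8]), np.int64(326))
(48, 58, 15, 60) (array([4.8, 5.9, 6.8]), np.int64(394))
(66, 76, -60, -20) (array([  8. , 273.3, 279.9]), np.int64(1718))
bar 475 ((63.24195098876953, 0.30078601837158203), (19.06914520263672, 53.44210433959961), 88.07035827636719)
knob 150 [37.71536874 -0.4424683  41.54765261]
rib 729 ((-1.0785813331604004, -0.47814178466796875), (79.62030792236328, 11.165312767028809), 89.8232192993164)
```

View pics/w21.png

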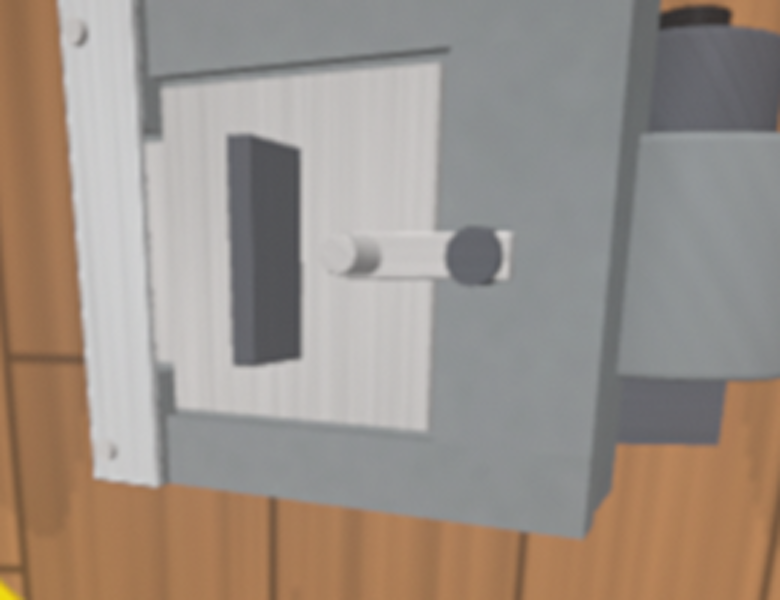

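View pics/s21.png

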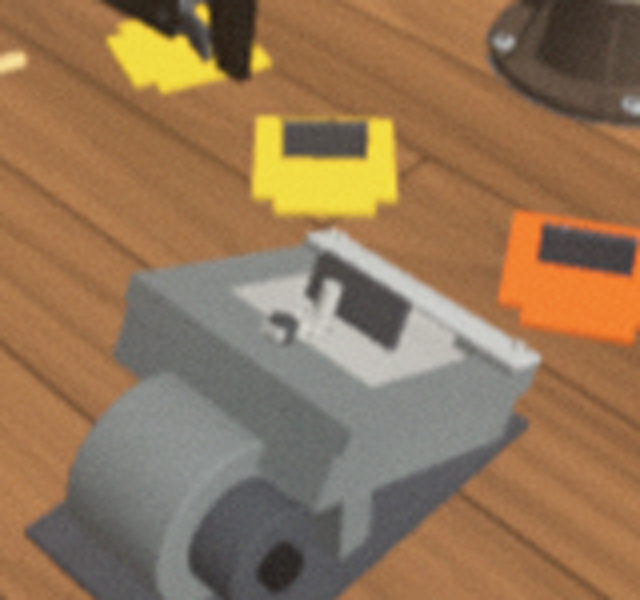

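```bash
python3 - <<'E'
from h import *
im,d,p=snap('top','t21',k=1.5);st=env.state();print(st['t'],st['qvel'])
a,_,_=load('top0')
D=np.abs(cv2.GaussianBlur(im,(5,5),0).astype(int)-cv2.GaussianBlur(a,(5,5),0)).max(-1)
print('hammer diff',D[145:232,110:145].max(),'brush diff',D[155:220,385:410].max())
print(env.job_done())
E
```

```text
26.875 [ 0.00441294  0.00502695 -0.00342335  0.0013776   0.00140873 -0.0001901 ]
hammer diff 23 brush diff 22
the job is handed in; nothing more can be done
None
```

The steel cover plate is back over the air intake, flat in its frame, with the keeper bar swung straight down the slope over its upper edge. I handed the job in at 26.9 s of the 58 s allowed.

- **Different grip from your note:** I held the rib by its 80 mm ends, not across its 10 mm. The tool could only point straight down, and an end grip was the only way I found to tilt the plate. I first closed on the rib across the 10 mm, then let go without lifting and took the end grip.
- **Tilting:** I pressed the underside of the plate's upper end onto the lip's outer edge until the plate leaned about 10.6° from the face.
- **Fitting:** I slid the tongue under the lip until it met the stop, with about 7 N of contact. I then lowered the raised end under grip all the way to flat and let go.
- **Keeper:** I pushed the knob round with the closed fingers to its end stop, at about 15 N, and backed off.

**Last checks:**
- The plate's top face measured 5.9–6.0 mm above the seat in every area I checked; it should be 6.
- The rib centre was at deck (-1, -0.5) mm, which is home within measuring error.
- The knob was at deck (37.7, -0.4) mm, about 0.01 rad from straight down.
- The hammer and brush showed only small changes between the first and last top pictures (up to 23 of 255). I took this as picture noise and did not measure their positions.
- The arm was clear of everything and practically still.

No check failed. The fitted bar outline read about 2° off straight, which disagrees slightly with the knob position; I trusted the knob.

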